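Unlock the filter slide and push it home

TASK

Free the filter slide in its holder: with a fingertip against its knurled rim, roll the black locking ring anticlockwise (seen from above) by two full turns from where it is now, stopping with its white line back at the red pointer. Then, with a fingertip on the blue tab, push the slide fully home against its end stop, so that the orange filter stands under the port, leaving the ring at its two turns. Only touch and push: lift nothing, and do not disturb the other things on the table.

Things in the scene. Friction and masses are not known exactly. Their poses are not given: they have to be found in the camera images.
- holder: Fixed grey metal slide holder, 250 (x) x 90 (y) x 28 mm. Origin: table level, under the ring's axis. Its +x runs along the channel to the end stop: the pushing direction. Base 8 mm thick; channel walls, 33 mm apart, reach 15 mm above the table. Near the +x end a black port plate (26 mm opening at x = 98, top at 24 mm) covers the channel.
- lock_ring (a joint): Turn (rad) of the black knurled locking ring about its vertical axis: 0 at the start (tight), growing anticlockwise seen from above; a full turn is 6.283. Stops at 0 and 17.3. It stays where left; about 1 N along the rim turns it. Each turn lifts ring and locking pin 4 mm; the pin starts 5.5 mm deep in a hole of the slide and is clear of it after about 1.4 turns.
- ring_mid (a point): Centre of the locking ring, on its axis, at half the height of its rim. The rim is 16 mm tall and 64 mm across over 20 coarse upright ribs, which stand 2 mm proud. Its underside starts 3 mm above the bridge; a steel screw head reaches 15 mm above this point. A white line on its top and rim marks its angle.
- bridge_top (a point): Centre of the top face of the holder's bridge, under the ring, 28 mm above the table. The bridge is 76 (x) x 90 (y) mm in the holder's axes. A red pointer is painted on it at the +y side of the ring.
- filter_slide: Loose aluminium slide in the channel, 189 (x) x 30 (y) x 8 mm, 0.13 to 0.25 kg. Origin: its underside at the pin hole (14 mm square), 8 mm above the table. Its +x is the holder's +x. An orange filter disc of 22 mm lies at x = 58 mm, its front end at x = 74 mm: it is home when its origin is 40 mm ahead of the holder's; it starts at 0 +/- 1 mm.
- push_tab (a point): Middle of the rear face (-x side) of the slide's upright blue tab, 32 mm above the table at the start. The tab is 30 mm wide (y), 8 mm thick and stands from 16 to 45 mm above the table; push its rear face along +x.
- stop_face (a point): Face of the end stop in the channel of the holder; the slide's front end meets it when home.
- filter_cube: Bystander, to be left alone: black filter cube with coloured windows, 38x30x36 mm. Origin: centre of its underside.
- lens_tube: Bystander, to be left alone: short black lens tube, 30 across and 26 tall, mm. Origin: centre of its underside.
- hex_key: Bystander, to be left alone: L-shaped steel hex key, 31x83x5 mm. Origin: centre of its underside.
- screw_jar: Bystander, to be left alone: clear jar of screws with a black lid, 58 across and 56 tall, mm. Origin: centre of its underside.
- objective_can: Bystander, to be left alone: black can with a white cap, 36 across and 61 tall, mm. Origin: centre of its underside.
- marker: Bystander, to be left alone: white and red marker pen, 17x135x16 mm. Origin: centre of its underside.

How it is judged:
By the outcome, as a careful person would: the job done as asked, in the order asked, and still so for the second after the job is handed in, with the robot touching nothing.
It also fails if it takes over 72 s, if anything falls off the work surface, if the arm or the gripper's body presses on something with over 40 N, if the wrist force passes 120 N, or if a joint passes its speed limit or range.

ROBOT

A 6-joint arm with a two-finger parallel gripper is mounted at the origin on a cart in front of the work surface, level with it; the furniture and walls round the work are solid. World frame = base frame: x ahead of the robot, y to its left, z up, the work surface at z = 0. Lengths are in m, angles in rad, forces in N, time in s.
With the tool pointing down it reaches from about 0.425 to 0.925 m from the base axis. Payload 12.5 kg.
Tool frame: the origin (TCP) lies between the finger pads; the fingertips stand 19 mm ahead of it and the grasp point (between the pads) is the TCP; z points along the fingers, y is the direction in which the jaws open and shut (so a half turn about z gives the same grasp; the last joint's range is limited). The gripper opens to 85 mm and grips with 20 to 120 N. Pads are 22 mm wide; open, the fingers measure 114 mm over their backs; the gripper's body (76 mm by 85 mm) begins 54 mm behind the grasp point. The pads swing forward as they close: fully open they stand 13 mm farther back than shut.
Start: joints at [-1.337, 0.491, 1.559, -0, 1.092, -0.106], TCP at [0.208, -0.589, 0.25] pointing down, gripper open.
Joint ranges: [-3.1, 3.1], [-0.84, 2.19], [0.05, 2.79], [-1.13, 4.28], [0.06, 2.93], [-2.69, 2.69]. Speed limits (rad/s): [2.22, 2.22, 2.79, 3.14, 3.14, 3.14].

INTERFACE

Orientations are given as [roll, pitch, yaw] about the fixed x, y, z axes, in that order (R = Rz(yaw) Ry(pitch) Rx(roll)).
In Python, from plant import status, grab_frame, camera_params, r gives the robot as it stands.
- The arm moves only by the shell command python3 -m pendant 'ROWS' [FORCE]. ROWS is JSON, one flat list of numbers, 7 for each row, row after row: the turn, a rotation vector about the world's x, y, z in rad, then the shift along the world's x, y, z in m, then the gripper command: -1 is shut, 1 is fully open, values between are in proportion. In form: [rx, ry, rz, tx, ty, tz, grip, rx, ry, rz, tx, ty, tz, grip, ...]. A call has exactly 10 rows; each row is the pose to reach, as a shift and turn from the pose commanded when the call began; what a row does not reach only later rows make up. A row lasts 1/8 s, in which the tool goes at most 62.5 mm and 10.7 degrees, less where a joint would pass 70% of its speed; a pose out of reach is approached as far as the arm can. A call with a gripper value outside its range is refused whole. The fingers move at their own pace and stop on an object; FORCE is the grip in N (left out, the last holds). Time passes only in rows, so rows that repeat a pose let the fingers close, or fill a call up. It gives the time, the measured TCP pose, the force and the opening at its end, in the units of the state.
- status.state(): the state, without advancing time (a new reading comes with each control period).
- grab_frame(name): name is "scene" or "top" or "wrist"; returns the picture (480x640x3 uint8, red, green, blue); there is no depth.
- camera_params(name): a dict with "K" (3x3 intrinsics, pixels), "eye" and "rotation" of the camera in the world. Camera axes: x right, y down, z forward; pixel columns grow to the right and rows downward; lengths in m; the calibration is good to about 2 mm. A picture is of the moment at which its call begins: read the wrist's pose just before it. camera_params takes no time and is no camera call; for the wrist camera it gives the pose at the moment of the call.
- r.sign_off(): hands the job in, once; it reports no verdict.
The state is a dict: "time_s": time; "joint_pos": joint angles; "qvel": joint speeds; "tau": joint torques, N m; "position": TCP position; "tool_rot": TCP orientation; "ft_force": force on the tool from outside, world axes, zero at the start; "torque": the same for the moment, N m; "finger_gap": finger opening in m.
Only numpy, scipy, OpenCV 4.12 (cv2) and the standard library are available. Lean on these libraries where they do the work, as an engineer would, in place of code of your own. Each camera call takes 0.05 s, during which the arm holds its last target.

## Working session

There is one attempt and no reset: what is moved stays moved. The work goes in short steps, Python scripts to look and compute and a shell command to move; the robot and the scene stay as the last step left them, time stands still between calls to the robot, and variables do not carry over. Pictures are saved under pics/ and viewed, and the job is handed in when it is done.

```bash
ls; mkdir -p pics; python3 - <<'E'
from plant import status, grab_frame, camera_params, r
import cv2
for n in ["scene","top","wrist"]:
    p=camera_params(n); print(n,p)
    cv2.imwrite(f"pics/{n}0.png",cv2.cvtColor(grab_frame(n),cv2.COLOR_RGB2BGR))
print(status.state())
E
```

```text
pics
scene {'K': array([[575.17365851,   0.        , 318.63991674],
       [  0.        , 575.17365851, 241.80800469],
       [  0.        ,   0.        ,   1.        ]]), 'eye': array([0.11162477, 0.97146143, 0.93478961]), 'rotation': array([-2.28276676,  0.01127792, -2.70645752])}
top {'K': array([[524.05427781,   0.        , 318.76892993],
       [  0.        , 524.05427781, 239.05922343],
       [  0.        ,   0.        ,   1.        ]]), 'eye': array([0.3250124 , 0.08186314, 1.41698496]), 'rotation': array([-2.9701898 , -0.00420432, -1.57709961])}
wrist {'K': array([[404.88436432,   0.        , 325.04190261],
       [  0.        , 404.88436432, 246.41937698],
       [  0.        ,   0.        ,   1.        ]]), 'eye': array([ 0.2701401 , -0.5677401 ,  0.37401911]), 'rotation': array([ 2.87907696e+00,  1.93636218e-03, -1.23254571e+00])}
{'time_s': 0.15, 'joint_pos': array([-1.33658356e+00,  4.91386480e-01,  1.55930090e+00, -9.45908380e-06,
        1.09171256e+00, -1.05581737e-01]), 'qvel': array([-9.75905822e-04,  8.43128537e-05,  7.77504028e-04,  5.17515796e-05,
       -1.64389754e-05, -1.53659204e-03]), 'tau': array([ 4.69248538e-03, -6.18706799e+01, -2.61690456e+01,  4.10925608e-06,
        3.21001702e-03, -2.10535478e-05]), 'position': array([ 0.20830407, -0.58910884,  0.24988644]), 'tool_rot': array([-3.14078898e+00, -7.67325416e-05,  3.39798838e-01]), 'ft_force': array([ 0.49346453, -0.12529903, -0.15035476]), 'torque': array([ 0.00095498, -0.02646487, -0.00376072]), 'finger_gap': 0.08546840124206276}
```

View pics/scene0.png

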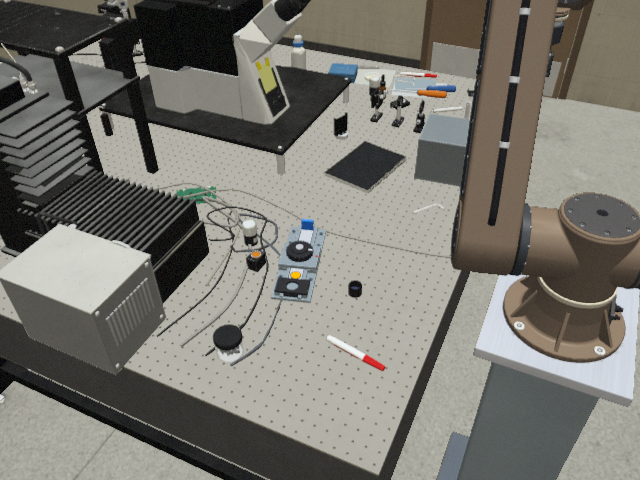

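View pics/top0.png

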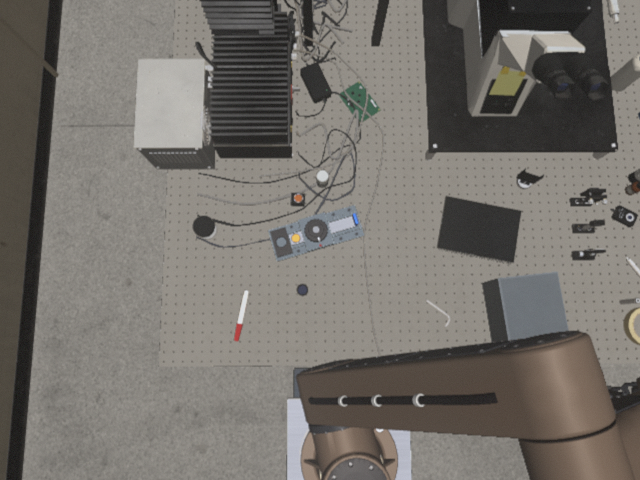

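View pics/wrist0.png

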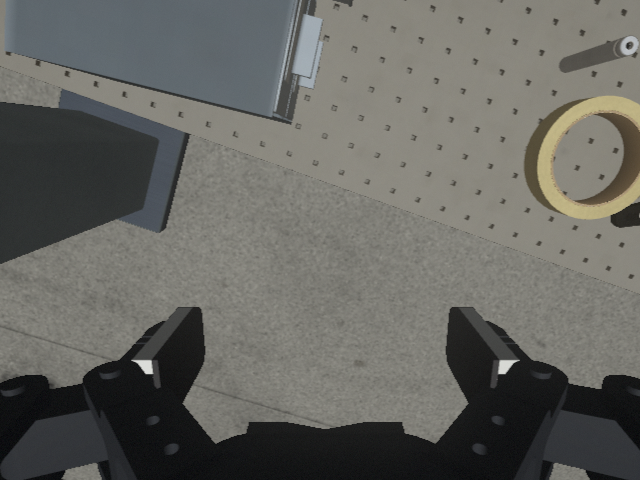

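```bash
cat > h.py <<'E'
import numpy as np, cv2
from scipy.spatial.transform import Rotation as R
from plant import status, grab_frame, camera_params, r
def ray(P,u,v):
    d=np.linalg.inv(P["K"])@np.array([u,v,1.]); return P["eye"],R.from_euler("xyz",P["rotation"]).as_matrix()@d
def onz(P,u,v,z):
    e,d=ray(P,u,v); return e+d*(z-e[2])/d[2]
def proj(P,X):
    c=R.from_euler("xyz",P["rotation"]).as_matrix().T@(np.asarray(X)-P["eye"]); q=P["K"]@c; return q[:2]/q[2]
def save(n,fn,crop=None,k=1):
    g=cv2.cvtColor(grab_frame(n),cv2.COLOR_RGB2BGR); cv2.imwrite("pics/raw_"+fn,g)
    if crop: x,y,w,h=crop; g=g[y:y+h,x:x+w]
    cv2.imwrite("pics/"+fn,cv2.resize(g,None,fx=k,fy=k,interpolation=cv2.INTER_CUBIC)); return g
E
python3 - <<'E'
from h import *
for n,c in (("top",(255,150,130,120)),("scene",(230,205,130,110))):
    g=cv2.imread(f"pics/{n}0.png"); x,y,w,h=c
    cv2.imwrite(f"pics/{n}0z.png",cv2.resize(g[y:y+h,x:x+w],None,fx=5,fy=5,interpolation=cv2.INTER_CUBIC))
P=camera_params("top")
for nm,u,v,z in (("ring",316,230,.047),("tab",356,219,.045),("port",281,241,.024),("can",322,178,.061),("cube",298,199,.036),("lens",302,289,.026),("jar",204,226,.056)): print(nm,onz(P,u,v,z))
E
```

```text
ring [0.5866255  0.08182244 0.047     ]
tab [ 0.61637633 -0.02535705  0.045     ]
port [0.56135971 0.17631023 0.024     ]
can [0.72572466 0.06497626 0.061     ]
cube [0.67450218 0.13013529 0.036     ]
lens [0.43170859 0.11977623 0.026     ]
jar [0.59730386 0.37795262 0.056     ]
```

View pics/top0z.png

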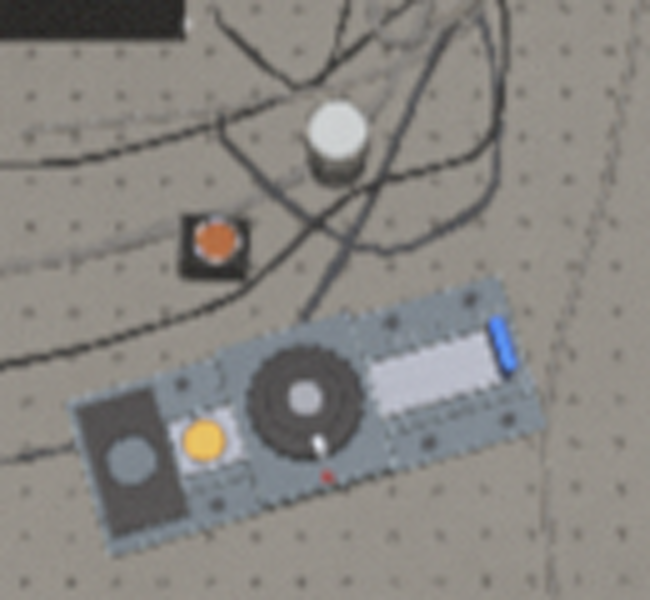

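View pics/scene0z.png

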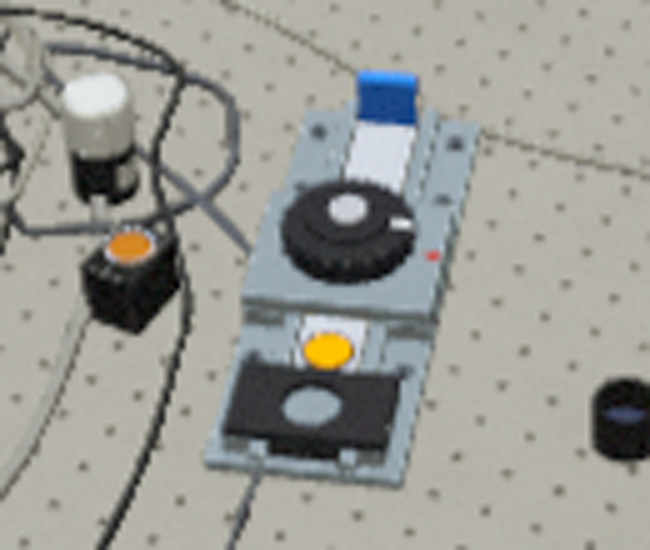

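```bash
python3 -m pendant '[0,0,0.107,0.028,0.044,0,-1, 0,0,0.214,0.056,0.088,0,-1, 0,0,0.321,0.084,0.132,0,-1, 0,0,0.428,0.112,0.176,0,-1, 0,0,0.535,0.14,0.22,0,-1, 0,0,0.642,0.168,0.264,0,-1, 0,0,0.749,0.196,0.308,0,-1, 0,0,0.856,0.224,0.352,0,-1, 0,0,0.963,0.252,0.396,0,-1, 0,0,1.07,0.28,0.44,0,-1]' 30
python3 -m pendant '[0,0,0.105,0.028,0.044,0,-1, 0,0,0.21,0.056,0.088,0,-1, 0,0,0.315,0.084,0.132,0,-1, 0,0,0.42,0.114,0.173,0,-1, 0,0,0.42,0.114,0.173,0,-1, 0,0,0.42,0.114,0.173,0,-1, 0,0,0.42,0.114,0.173,0,-1, 0,0,0.42,0.114,0.173,0,-1, 0,0,0.42,0.114,0.173,0,-1, 0,0,0.42,0.114,0.173,0,-1]'
python3 - <<'E'
from h import *
print(camera_params("wrist"))
save("wrist","w1.png")
E
```

```text
time_s: 1.4
position: [0.489, -0.1477, 0.2503]
tool_rot: [3.141, 0.0, 1.413]
ft_force: [1.3, -1.1, 1.0]
finger_gap: -0.0001
time_s: 2.65
position: [0.6023, 0.0235, 0.2504]
tool_rot: [3.141, 0.0, 1.829]
ft_force: [0.6, -0.0, 1.3]
finger_gap: -0.0003
{'K': array([[404.88436432,   0.        , 325.04190261],
       [  0.        , 404.88436432, 246.41937698],
       [  0.        ,   0.        ,   1.        ]]), 'eye': array([0.58555694, 0.08643287, 0.37464369]), 'rotation': array([2.88005574e+00, 7.59762033e-05, 2.57006260e-01])}
```

View pics/w1.png

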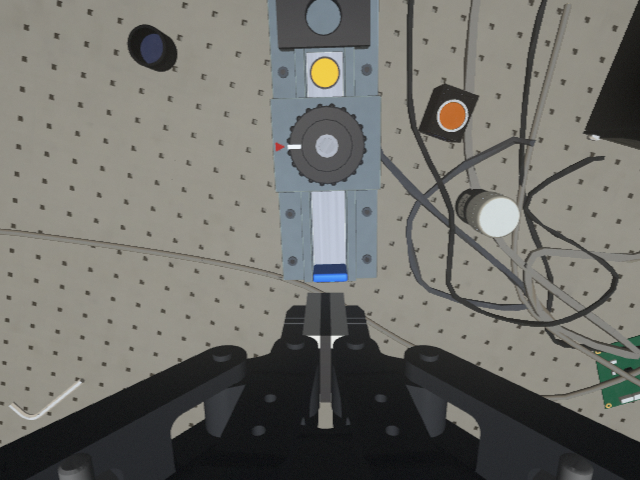

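```bash
python3 - <<'E'
from h import *
P=camera_params("wrist"); g=cv2.imread("pics/raw_w1.png"); hsv=cv2.cvtColor(g,cv2.COLOR_BGR2HSV)
def big(m,roi,name):
    x,y,w,h=roi; mm=np.zeros_like(m); mm[y:y+h,x:x+w]=m[y:y+h,x:x+w]
    c=max(cv2.findContours(mm,cv2.RETR_EXTERNAL,cv2.CHAIN_APPROX_NONE)[0],key=cv2.contourArea)
    return c
dark=(hsv[...,2]<85).astype(np.uint8)
c=big(dark,(275,97,110,92),"ring"); e=cv2.minEnclosingCircle(c); M=cv2.moments(c); print("ring",e,M['m10']/M['m00'],M['m01']/M['m00'],cv2.boundingRect(c))
for z in (.031,.047): print(z,onz(P,*e[0],z), 404.9*.032/(P['eye'][2]-z))
yel=((hsv[...,0]<40)&(hsv[...,0]>15)&(hsv[...,1]>150)).astype(np.uint8); c=big(yel,(290,50,70,45),""); e,_=cv2.minEnclosingCircle(c); print("filter",e,onz(P,*e,.016))
blu=((hsv[...,0]<125)&(hsv[...,0]>95)&(hsv[...,1]>150)).astype(np.uint8); c=big(blu,(290,250,80,50),""); x,y,w,h=cv2.boundingRect(c); print("tab",x,y,w,h,cv2.minAreaRect(c)); print(onz(P,x,y+h,.045),onz(P,x+w,y+h,.045),onz(P,x+w/2,y+h,.045))
for u,v in ((278,8),(380,0),(277,281),(376,279)): print(u,v,onz(P,u,v,.008))
print("screw",onz(P,326.5,146,.054),"red",onz(P,280,147,.028),"white",onz(P,294,147,.047), "port",onz(P,323,16,.024))
E
python3 - <<'E'
import cv2
g=cv2.imread("pics/raw_w1.png")[90:200,260:400]; cv2.imwrite("pics/w1z.png",cv2.resize(g,None,fx=5,fy=5,interpolation=cv2.INTER_CUBIC))
E
```

```text
ring ((326.5, 145.0), 26.7442569732666) 326.50168985302207 145.1098011475281 (301, 119, 53, 53)
0.031 [0.58809888 0.08146611 0.031     ] 37.70752097527981
0.047 [0.58798112 0.08170125 0.047     ] 39.54908422933094
filter (324.5, 72.21428680419922) [0.57180049 0.1369636  0.016     ]
tab 313 273 34 9 ((329.5, 277.0), (8.0, 33.0), 90.0)
[ 0.60600509 -0.03220156  0.045     ] [ 0.63438342 -0.02473744  0.045     ] [ 0.62019432 -0.02846948  0.045     ]
278 8 [0.52281855 0.1751988  0.008     ]
380 0 [0.60103315 0.20172726 0.008     ]
277 281 [ 0.57464925 -0.05332698  0.008     ]
376 279 [ 0.66591374 -0.02722366  0.008     ]
screw [0.58811994 0.08108306 0.054     ] red [0.55113625 0.07002744 0.028     ] white [0.56366585 0.07372993 0.047     ] port [0.56066796 0.17480597 0.024     ]
```

View pics/w1z.png

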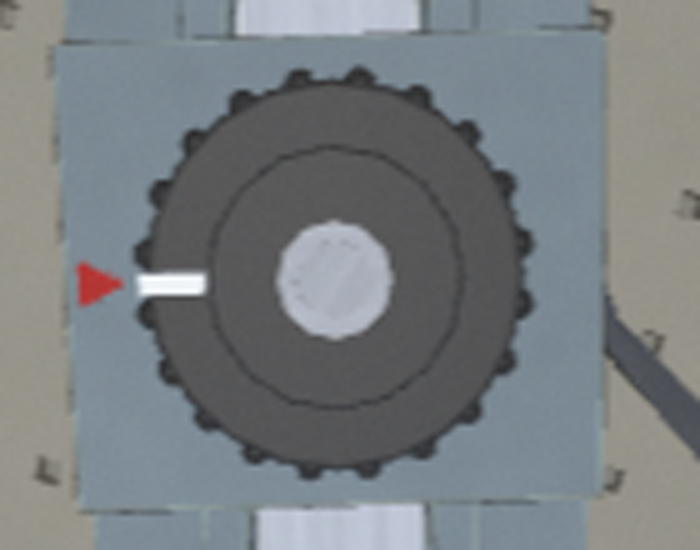

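```bash
python3 - <<'E'
from h import *
P=camera_params("scene")
s=status.state(); T=s["position"]; print(T, proj(P,T), proj(P,T-[0,0,.019]),proj(P,T-[0,0,.032]))
W=camera_params("wrist")
ex=np.array([np.cos(1.829),np.sin(1.829),0]);ey=np.array([-ex[1],ex[0],0])
for dz in (.019,.032):
  for dx in (.011,-.011): print("wrist pred",dz,dx,proj(W,T-[0,0,dz]+dx*ex+.0145*ey),proj(W,T-[0,0,dz]+dx*ex-.0145*ey))
u,v=proj(P,T).astype(int); save("scene","s1.png",(u-60,v-60,120,100),6); print(u-60,v-60)
E
```

```text
[0.60229239 0.02355842 0.25039857] [301.38163916 160.11502877] [301.64794553 167.44382556] [301.82716923 172.37609231]
wrist pred 0.019 0.011 [286.9458389  287.04185126] [364.0195887  286.96897479]
wrist pred 0.019 -0.011 [288.37612493 340.02644614] [362.67570039 339.95989672]
wrist pred 0.032 0.011 [289.85055871 275.69588125] [361.05478627 275.62779475]
wrist pred 0.032 -0.011 [291.07870507 325.15843519] [359.90869378 325.09582216]
241 100
```

View pics/s1.png

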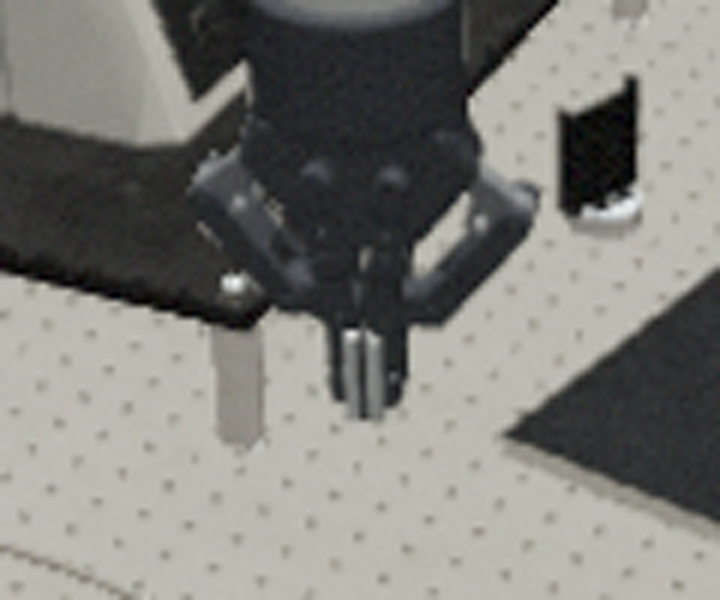

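```bash
python3 -m pendant '[0,0,-0.175,-0.0068,0.0071,-0.01,-1, 0,0,-0.35,-0.0136,0.0142,-0.02,-1, 0,0,-0.525,-0.0204,0.0213,-0.03,-1, 0,0,-0.7,-0.0272,0.0284,-0.04,-1, 0,0,-0.875,-0.034,0.0355,-0.05,-1, 0,0,-1.05,-0.0408,0.0426,-0.06,-1, 0,0,-1.225,-0.0476,0.0497,-0.07,-1, 0,0,-1.4,-0.0544,0.0568,-0.08,-1, 0,0,-1.575,-0.0612,0.0639,-0.09,-1, 0,0,-1.75,-0.068,0.071,-0.1,-1]'
python3 -m pendant '[0,0,-0.16,0,0,0,-1, 0,0,-0.319,0,0,0,-1, 0,0,-0.319,0,0,-0.02,-1, 0,0,-0.319,0,0,-0.04,-1, 0,0,-0.319,0,0,-0.06,-1, 0,0,-0.319,0,0,-0.08,-1, 0,0,-0.319,0,0,-0.09,-1, 0,0,-0.319,0,0,-0.097,-1, 0,0,-0.319,0,0,-0.097,-1, 0,0,-0.319,0,0,-0.097,-1]'
python3 - <<'E'
from h import *
s=status.state(); print(s["position"],s["tool_rot"],s["joint_pos"],s["ft_force"])
save("wrist","w2.png")
u,v=proj(camera_params("scene"),s["position"]).astype(int); print(u,v);save("scene","s2.png",(u-60,v-60,120,100),6)
E
```

```text
time_s: 4.0
position: [0.5342, 0.095, 0.1501]
tool_rot: [3.141, -0.0, 0.074]
ft_force: [0.3, -0.1, -0.7]
finger_gap: -0.0001
time_s: 5.25
position: [0.5346, 0.0947, 0.0538]
tool_rot: [-3.141, -0.001, -0.239]
ft_force: [0.3, 0.2, 0.3]
finger_gap: 0.0001
[0.53457812 0.09474966 0.05380382] [-3.14148968e+00 -7.16462545e-04 -2.39131002e-01] [ 5.37846349e-02  6.56169964e-01  1.92830390e+00 -2.05039758e-04
  5.56403125e-01  1.86388600e+00] [0.28670397 0.15298904 0.28058859]
316 255
```

View pics/w2.png

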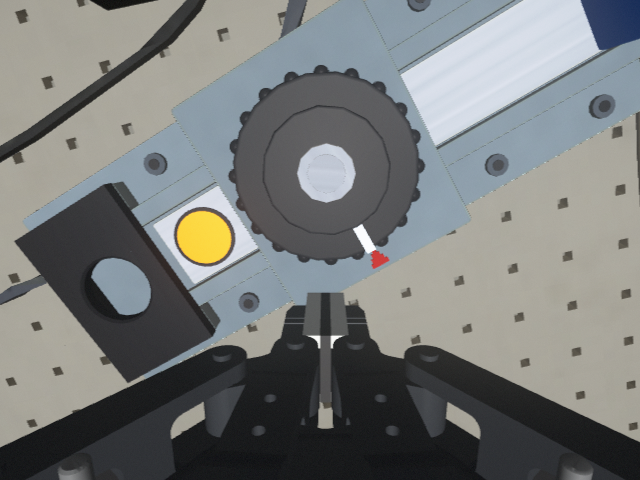

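View pics/s2.png

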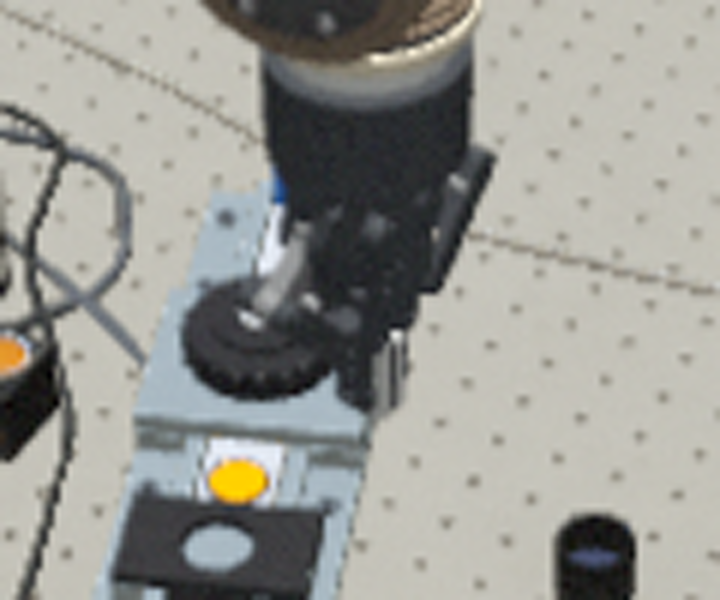

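```bash
python3 - <<'E'
from h import *
P=camera_params("wrist"); T=status.state()["position"]
a=onz(P,327,265,.047); b=onz(P,325,293,.035); print(a,b,np.hypot(*(b-T)[:2]),np.hypot(*(a-b)[:2]))
print(onz(P,327,167,.047), np.linalg.norm(onz(P,233,167,.047)-onz(P,423,167,.047)))
E
python3 -m pendant '[0,0,0,0.003,-0.0007,0,-1, 0,0,0,0.006,-0.0015,0,-1, 0,0,0,0.008,-0.002,0,-1, 0,0,0,0.009,-0.0022,0,-1, 0,0,0,0.0099,-0.0024,0,-1, 0,0,0,0.0099,-0.0024,0,-1, 0,0,0,0.0099,-0.0024,0,-1, 0,0,0,0.0099,-0.0024,0,-1, 0,0,0,0.0099,-0.0024,0,-1, 0,0,0,0.0099,-0.0024,0,-1]'
```

```text
[0.55749422 0.08826877 0.047     ] [0.54318393 0.09249294 0.035     ] 0.00893761538089744 0.014920730265708386
[0.58928396 0.08050689 0.047     ] 0.06051852534144847
time_s: 6.6
position: [0.5442, 0.0923, 0.0533]
tool_rot: [3.141, -0.0, -0.239]
ft_force: [0.6, -0.2, 0.3]
finger_gap: 0.0004
```

```bash
python3 -m pendant '[0,0,0,0.001,-0.0002,0.0005,-1, 0,0,0,0.002,-0.0005,0.0005,-1, 0,0,0,0.003,-0.0007,0.0005,-1, 0,0,0,0.004,-0.001,0.0005,-1, 0,0,0,0.004,-0.001,0.0005,-1, 0,0,0,0.004,-0.001,0.0005,-1, 0,0,0,0.004,-0.001,0.0005,-1, 0,0,0,0.004,-0.001,0.0005,-1, 0,0,0,0.004,-0.001,0.0005,-1, 0,0,0,0.004,-0.001,0.0005,-1]'
python3 - <<'E'
from h import *
save("wrist","w3.png")
E
```

```text
time_s: 7.85
position: [0.547, 0.0915, 0.0537]
tool_rot: [3.141, 0.003, -0.239]
ft_force: [-5.8, 2.5, 3.4]
finger_gap: 0.0002
```

View pics/w3.png

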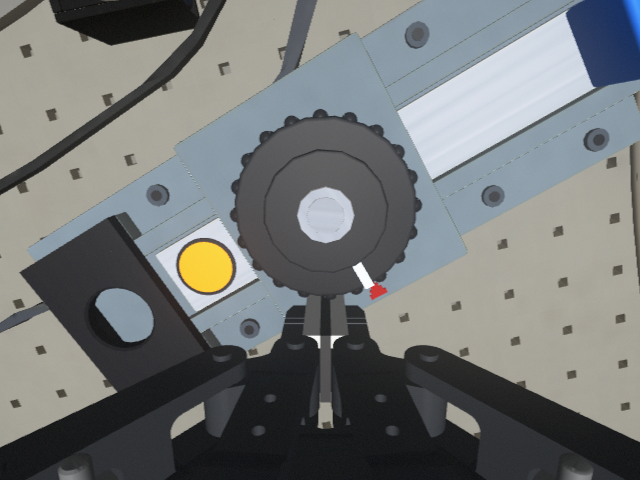

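```bash
cat > sw.py <<'E'
import numpy as np,sys
# start yaw, commanded start radius, radius, C
y0,dy,n,rho,cx,cy,sx,sy=[float(a) for a in sys.argv[1:9]]
C=np.array([cx,cy]); s=np.array([sx,sy])
for c in range(int(n)):
    y=y0+dy*10*c+dy*np.arange(1,11)
    p=C-rho*np.c_[np.cos(y),np.sin(y)]
    print(", ".join(f"0,0,{dy*(k+1):.3g},{p[k,0]-s[0]:.4f},{p[k,1]-s[1]:.4f},0,-1" for k in range(10))); s=p[-1].round(4); print("end",y[-1],s)
E
python3 sw.py -.239 .14 3 .0405 .588 .0815 .5485 .0913
```

```text
0,0,0.14,-0.0008,-0.0058,0,-1, 0,0,0.28,-0.0010,-0.0115,0,-1, 0,0,0.42,-0.0003,-0.0171,0,-1, 0,0,0.56,0.0011,-0.0226,0,-1, 0,0,0.7,0.0032,-0.0278,0,-1, 0,0,0.84,0.0061,-0.0327,0,-1, 0,0,0.98,0.0096,-0.0371,0,-1, 0,0,1.12,0.0137,-0.0410,0,-1, 0,0,1.26,0.0183,-0.0443,0,-1, 0,0,1.4,0.0234,-0.0469,0,-1
end 1.161 [0.5719 0.0444]
0,0,0.14,0.0053,-0.0019,0,-1, 0,0,0.28,0.0109,-0.0031,0,-1, 0,0,0.42,0.0165,-0.0034,0,-1, 0,0,0.56,0.0222,-0.0029,0,-1, 0,0,0.7,0.0277,-0.0017,0,-1, 0,0,0.84,0.0330,0.0003,0,-1, 0,0,0.98,0.0380,0.0030,0,-1, 0,0,1.12,0.0425,0.0064,0,-1, 0,0,1.26,0.0465,0.0104,0,-1, 0,0,1.4,0.0500,0.0149,0,-1
end 2.561 [0.6219 0.0593]
0,0,0.14,0.0027,0.0049,0,-1, 0,0,0.28,0.0048,0.0102,0,-1, 0,0,0.42,0.0061,0.0157,0,-1, 0,0,0.56,0.0066,0.0214,0,-1, 0,0,0.7,0.0063,0.0270,0,-1, 0,0,0.84,0.0052,0.0326,0,-1, 0,0,0.98,0.0034,0.0379,0,-1, 0,0,1.12,0.0008,0.0430,0,-1, 0,0,1.26,-0.0024,0.0476,0,-1, 0,0,1.4,-0.0063,0.0518,0,-1
end 3.9610000000000003 [0.6156 0.1111]
```

```bash
python3 -m pendant '[0,0,0.14,-0.0008,-0.0058,0,-1, 0,0,0.28,-0.0010,-0.0115,0,-1, 0,0,0.42,-0.0003,-0.0171,0,-1, 0,0,0.56,0.0011,-0.0226,0,-1, 0,0,0.7,0.0032,-0.0278,0,-1, 0,0,0.84,0.0061,-0.0327,0,-1, 0,0,0.98,0.0096,-0.0371,0,-1, 0,0,1.12,0.0137,-0.0410,0,-1, 0,0,1.26,0.0183,-0.0443,0,-1, 0,0,1.4,0.0234,-0.0469,0,-1]'
python3 - <<'E'
from h import *
save("wrist","w4.png"); print(status.state()["position"])
E
```

```text
time_s: 9.15
position: [0.5709, 0.0431, 0.0541]
tool_rot: [-3.14, 0.002, 1.166]
ft_force: [-5.3, -12.3, 8.3]
finger_gap: -0.0001
[0.5717614  0.04276736 0.05418817]
```

View pics/w4.png

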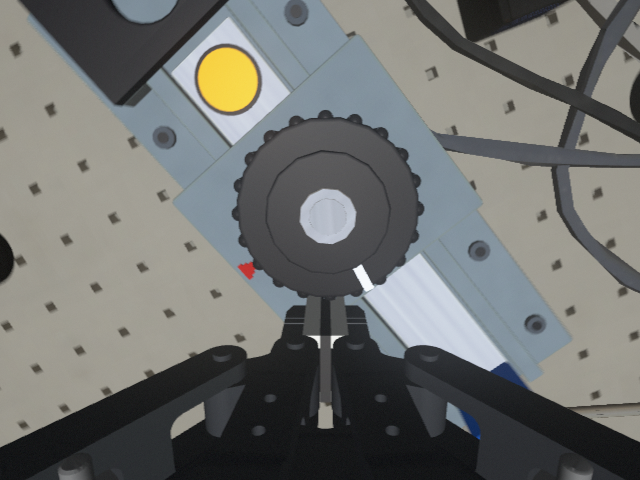

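```bash
python3 -m pendant '[0,0,0.14,0.0053,-0.0020,0.0003,-1, 0,0,0.28,0.0108,-0.0033,0.0006,-1, 0,0,0.42,0.0164,-0.0037,0.0008,-1, 0,0,0.56,0.0221,-0.0032,0.001,-1, 0,0,0.7,0.0277,-0.0020,0.0011,-1, 0,0,0.84,0.0330,0.0,0.0012,-1, 0,0,0.98,0.0380,0.0028,0.0013,-1, 0,0,1.12,0.0426,0.0062,0.0014,-1, 0,0,1.26,0.0466,0.0103,0.0015,-1, 0,0,1.4,0.0501,0.0148,0.0016,-1]'
python3 - <<'E'
from h import *
save("wrist","w5.png"); print(status.state()["position"],status.state()["joint_pos"])
E
```

```text
time_s: 10.45
position: [0.6236, 0.0585, 0.0558]
tool_rot: [3.14, 0.004, 2.565]
ft_force: [5.1, -4.8, -1.5]
finger_gap: 0.0
[0.62389492 0.05899291 0.05580633] [-1.08902103e-02  7.28837294e-01  1.71406426e+00 -7.70067257e-04
  6.94270014e-01 -1.01199258e+00]
```

View pics/w5.png

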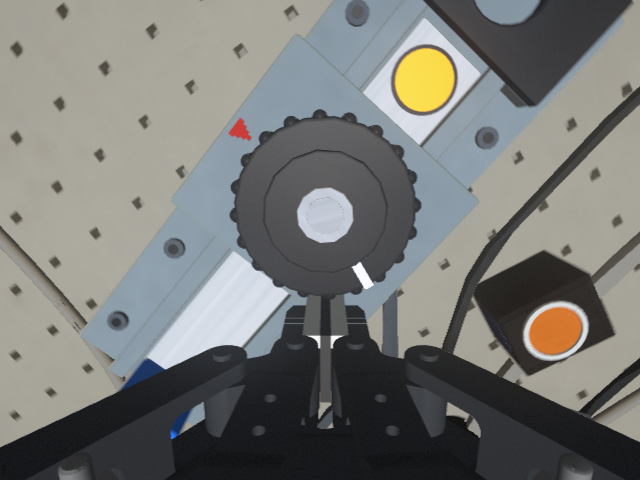

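```bash
python3 -m pendant '[0,0,0.14,0.0027,0.0049,0.0002,-1, 0,0,0.28,0.0047,0.0102,0.0003,-1, 0,0,0.42,0.0060,0.0157,0.0004,-1, 0,0,0.56,0.0065,0.0214,0.0005,-1, 0,0,0.7,0.0062,0.0270,0.0006,-1, 0,0,0.84,0.0051,0.0326,0.0007,-1, 0,0,0.98,0.0033,0.0379,0.0008,-1, 0,0,1.12,0.0007,0.0430,0.0008,-1, 0,0,1.26,-0.0025,0.0476,0.0009,-1, 0,0,1.4,-0.0064,0.0518,0.0009,-1]'
python3 - <<'E'
from h import *
save("wrist","w6.png"); print(status.state()["position"],status.state()["joint_pos"])
E
```

```text
time_s: 11.75
position: [0.6172, 0.1119, 0.0568]
tool_rot: [-3.139, 0.004, -2.318]
ft_force: [7.6, 5.8, -2.1]
finger_gap: -0.0002
[0.61667737 0.11233969 0.05672138] [ 7.45292748e-02  7.27603555e-01  1.71342865e+00  1.38560566e-03
  6.96074244e-01 -2.32831134e+00]
```

View pics/w6.png

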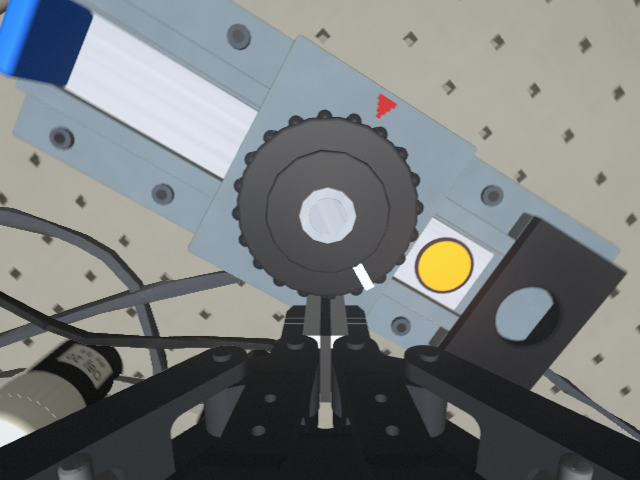

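```bash
python3 -m pendant '[0,0,0,0.0055,0.0058,0,-1, 0,0,0,0.0055,0.0058,0.04,-1, 0,0,-0.18,0.0055,0.0058,0.04,-1, 0,0,-0.36,0,0.004,0.04,-1, 0,0,-0.54,-0.005,0.002,0.04,-1, 0,0,-0.72,-0.01,0,0.04,-1, 0,0,-0.9,-0.015,-0.002,0.04,-1, 0,0,-1.08,-0.02,-0.003,0.04,-1, 0,0,-1.26,-0.025,-0.004,0.04,-1, 0,0,-1.44,-0.03,-0.005,0.04,-1]'
python3 -m pendant '[0,0,-0.18,-0.0046,-0.0013,0,-1, 0,0,-0.36,-0.0092,-0.0026,0,-1, 0,0,-0.54,-0.0138,-0.0039,0,-1, 0,0,-0.72,-0.0184,-0.0052,0,-1, 0,0,-0.9,-0.023,-0.0065,0,-1, 0,0,-1.08,-0.0276,-0.0078,0,-1, 0,0,-1.26,-0.0322,-0.0091,0,-1, 0,0,-1.44,-0.0368,-0.0104,0,-1, 0,0,-1.62,-0.0414,-0.0117,0,-1, 0,0,-1.8,-0.0462,-0.0127,0,-1]'
python3 -m pendant '[0,0,-0.18,0,0,0,-1, 0,0,-0.36,0,0,0,-1, 0,0,-0.54,0,0,0,-1, 0,0,-0.72,0,0,0,-1, 0,0,-0.9,0,0,-0.02,-1, 0,0,-0.96,0,0,-0.04,-1, 0,0,-0.96,0.003,-0.0007,-0.04,-1, 0,0,-0.96,0.006,-0.0014,-0.04,-1, 0,0,-0.96,0.008,-0.0019,-0.04,-1, 0,0,-0.96,0.0092,-0.0023,-0.04,-1]'
python3 - <<'E'
from h import *
save("wrist","w7.png"); print(status.state()["position"],status.state()["ft_force"])
E
python3 sw.py -.239 .14 3 .0406 .588 .0815 .5486 .0910
```

```text
time_s: 13.05
position: [0.5854, 0.106, 0.0963]
tool_rot: [-3.141, -0.0, 2.514]
ft_force: [0.0, -0.8, 0.7]
finger_gap: 0.0
time_s: 14.3
position: [0.5393, 0.0933, 0.0963]
tool_rot: [3.141, 0.0, 0.714]
ft_force: [0.0, -0.1, -0.6]
finger_gap: -0.0
time_s: 15.55
position: [0.5473, 0.0913, 0.0568]
tool_rot: [3.141, 0.003, -0.239]
ft_force: [-10.0, 3.2, 5.9]
finger_gap: -0.0004
[0.54713727 0.09127241 0.05678644] [-8.12983066  3.19011158  4.23687075]
0,0,0.14,-0.0010,-0.0055,0,-1, 0,0,0.28,-0.0012,-0.0112,0,-1, 0,0,0.42,-0.0005,-0.0168,0,-1, 0,0,0.56,0.0009,-0.0223,0,-1, 0,0,0.7,0.0030,-0.0276,0,-1, 0,0,0.84,0.0059,-0.0325,0,-1, 0,0,0.98,0.0094,-0.0369,0,-1, 0,0,1.12,0.0136,-0.0408,0,-1, 0,0,1.26,0.0182,-0.0441,0,-1, 0,0,1.4,0.0232,-0.0467,0,-1
end 1.161 [0.5718 0.0443]
0,0,0.14,0.0054,-0.0019,0,-1, 0,0,0.28,0.0109,-0.0031,0,-1, 0,0,0.42,0.0166,-0.0034,0,-1, 0,0,0.56,0.0223,-0.0029,0,-1, 0,0,0.7,0.0278,-0.0017,0,-1, 0,0,0.84,0.0331,0.0003,0,-1, 0,0,0.98,0.0381,0.0030,0,-1, 0,0,1.12,0.0427,0.0064,0,-1, 0,0,1.26,0.0467,0.0104,0,-1, 0,0,1.4,0.0501,0.0149,0,-1
end 2.561 [0.6219 0.0592]
0,0,0.14,0.0028,0.0050,0,-1, 0,0,0.28,0.0049,0.0103,0,-1, 0,0,0.42,0.0062,0.0158,0,-1, 0,0,0.56,0.0067,0.0215,0,-1, 0,0,0.7,0.0064,0.0271,0,-1, 0,0,0.84,0.0053,0.0327,0,-1, 0,0,0.98,0.0035,0.0381,0,-1, 0,0,1.12,0.0009,0.0432,0,-1, 0,0,1.26,-0.0023,0.0478,0,-1, 0,0,1.4,-0.0062,0.0520,0,-1
end 3.9610000000000003 [0.6157 0.1112]
```

View pics/w7.png

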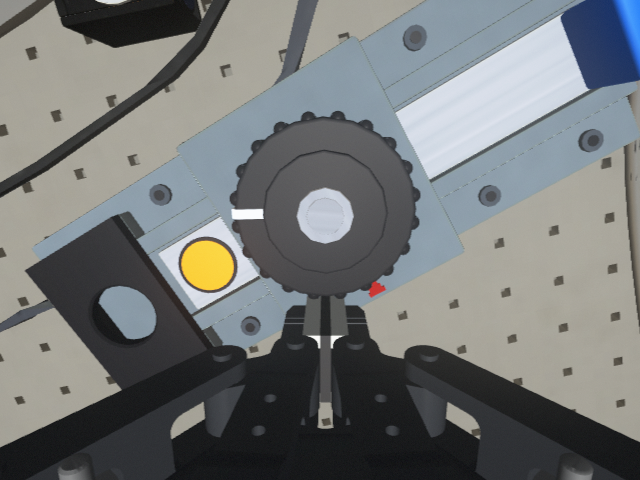

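```bash
python3 -m pendant '[0,0,0.14,-0.0010,-0.0055,0.0001,-1, 0,0,0.28,-0.0012,-0.0112,0.0002,-1, 0,0,0.42,-0.0005,-0.0168,0.0003,-1, 0,0,0.56,0.0009,-0.0223,0.0004,-1, 0,0,0.7,0.0030,-0.0276,0.0005,-1, 0,0,0.84,0.0059,-0.0325,0.0006,-1, 0,0,0.98,0.0094,-0.0369,0.0007,-1, 0,0,1.12,0.0136,-0.0408,0.0008,-1, 0,0,1.26,0.0182,-0.0441,0.0009,-1, 0,0,1.4,0.0232,-0.0468,0.001,-1]'
python3 -m pendant '[0,0,0.14,0.0053,-0.0019,0.0001,-1, 0,0,0.28,0.0109,-0.0032,0.0002,-1, 0,0,0.42,0.0165,-0.0035,0.0003,-1, 0,0,0.56,0.0222,-0.0030,0.0004,-1, 0,0,0.7,0.0278,-0.0018,0.0005,-1, 0,0,0.84,0.0331,0.0002,0.0006,-1, 0,0,0.98,0.0381,0.0029,0.0007,-1, 0,0,1.12,0.0427,0.0063,0.0008,-1, 0,0,1.26,0.0467,0.0103,0.0009,-1, 0,0,1.4,0.0501,0.0149,0.001,-1]'
python3 -m pendant '[0,0,0.14,0.0027,0.0050,0.0001,-1, 0,0,0.28,0.0048,0.0103,0.0002,-1, 0,0,0.42,0.0061,0.0158,0.0003,-1, 0,0,0.56,0.0066,0.0215,0.0004,-1, 0,0,0.7,0.0063,0.0271,0.0005,-1, 0,0,0.84,0.0052,0.0327,0.0006,-1, 0,0,0.98,0.0034,0.0380,0.0007,-1, 0,0,1.12,0.0008,0.0431,0.0008,-1, 0,0,1.26,-0.0024,0.0477,0.0009,-1, 0,0,1.4,-0.0063,0.0519,0.001,-1]'
python3 - <<'E'
from h import *
save("wrist","w8.png"); print(status.state()["position"],status.state()["ft_force"])
E
```

```text
time_s: 16.85
position: [0.5709, 0.0431, 0.0579]
tool_rot: [-3.14, 0.002, 1.166]
ft_force: [-4.8, -8.2, 2.4]
finger_gap: 0.0001
time_s: 18.1
position: [0.6233, 0.0584, 0.0592]
tool_rot: [3.14, 0.004, 2.566]
ft_force: [5.6, -5.0, -3.0]
finger_gap: 0.0001
time_s: 19.35
position: [0.6171, 0.1118, 0.0602]
tool_rot: [-3.139, 0.004, -2.317]
ft_force: [6.0, 6.4, -4.3]
finger_gap: -0.0001
[0.61655828 0.11227007 0.06019519] [ 6.65518222  6.41250057 -4.33139486]
```

View pics/w8.png

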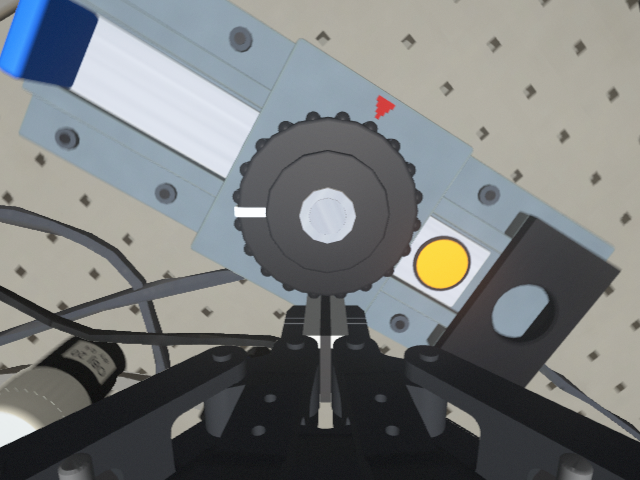

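```bash
python3 -m pendant '[0,0,0,0.0055,0.0058,0,-1, 0,0,0,0.0055,0.0058,0.04,-1, 0,0,-0.18,0.0055,0.0058,0.04,-1, 0,0,-0.36,0,0.004,0.04,-1, 0,0,-0.54,-0.005,0.002,0.04,-1, 0,0,-0.72,-0.01,0,0.04,-1, 0,0,-0.9,-0.015,-0.002,0.04,-1, 0,0,-1.08,-0.02,-0.003,0.04,-1, 0,0,-1.26,-0.025,-0.004,0.04,-1, 0,0,-1.44,-0.03,-0.005,0.04,-1]'
python3 -m pendant '[0,0,-0.18,-0.0046,-0.0013,0,-1, 0,0,-0.36,-0.0092,-0.0026,0,-1, 0,0,-0.54,-0.0138,-0.0039,0,-1, 0,0,-0.72,-0.0184,-0.0052,0,-1, 0,0,-0.9,-0.023,-0.0065,0,-1, 0,0,-1.08,-0.0276,-0.0078,0,-1, 0,0,-1.26,-0.0322,-0.0091,0,-1, 0,0,-1.44,-0.0368,-0.0104,0,-1, 0,0,-1.62,-0.0414,-0.0117,0,-1, 0,0,-1.8,-0.0462,-0.0127,0,-1]'
python3 -m pendant '[0,0,-0.18,0,0,0,-1, 0,0,-0.36,0,0,0,-1, 0,0,-0.54,0,0,0,-1, 0,0,-0.72,0,0,0,-1, 0,0,-0.9,0,0,-0.02,-1, 0,0,-0.96,0,0,-0.04,-1, 0,0,-0.96,0.003,-0.0007,-0.04,-1, 0,0,-0.96,0.006,-0.0014,-0.04,-1, 0,0,-0.96,0.008,-0.0019,-0.04,-1, 0,0,-0.96,0.0092,-0.0023,-0.04,-1]'
python3 - <<'E'
from h import *
save("wrist","w9.png"); print(status.state()["position"],status.state()["ft_force"])
E
```

```text
time_s: 20.65
position: [0.5855, 0.106, 0.0997]
tool_rot: [3.141, 0.0, 2.514]
ft_force: [0.5, -0.2, -0.0]
finger_gap: -0.0
time_s: 21.9
position: [0.5394, 0.0933, 0.0998]
tool_rot: [3.141, -0.0, 0.714]
ft_force: [-0.6, -0.5, 0.5]
finger_gap: -0.0001
time_s: 23.15
position: [0.5471, 0.0913, 0.0599]
tool_rot: [3.141, 0.003, -0.239]
ft_force: [-9.7, 4.9, 6.2]
finger_gap: 0.0
[0.54701014 0.09128499 0.05983325] [-7.65746623  2.5278198   5.53702713]
```

View pics/w9.png

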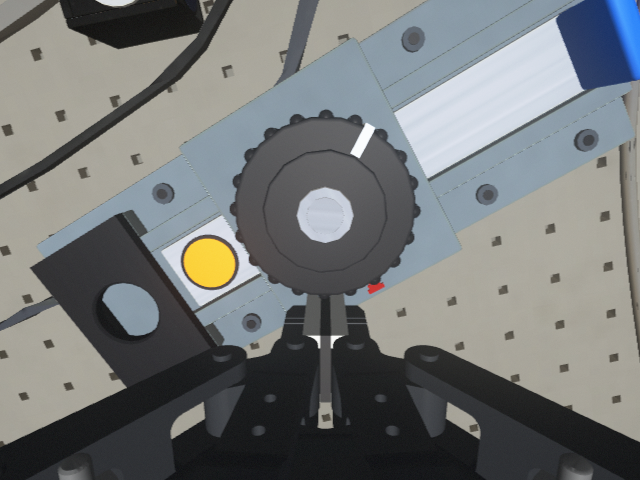

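```bash
python3 -m pendant '[0,0,0.14,-0.0010,-0.0055,0.0001,-1, 0,0,0.28,-0.0012,-0.0112,0.0002,-1, 0,0,0.42,-0.0005,-0.0168,0.0003,-1, 0,0,0.56,0.0009,-0.0223,0.0004,-1, 0,0,0.7,0.0030,-0.0276,0.0005,-1, 0,0,0.84,0.0059,-0.0325,0.0006,-1, 0,0,0.98,0.0094,-0.0369,0.0007,-1, 0,0,1.12,0.0136,-0.0408,0.0008,-1, 0,0,1.26,0.0182,-0.0441,0.0009,-1, 0,0,1.4,0.0232,-0.0468,0.001,-1]'
python3 -m pendant '[0,0,0.14,0.0053,-0.0019,0.0001,-1, 0,0,0.28,0.0109,-0.0032,0.0002,-1, 0,0,0.42,0.0165,-0.0035,0.0003,-1, 0,0,0.56,0.0222,-0.0030,0.0004,-1, 0,0,0.7,0.0278,-0.0018,0.0005,-1, 0,0,0.84,0.0331,0.0002,0.0006,-1, 0,0,0.98,0.0381,0.0029,0.0007,-1, 0,0,1.12,0.0427,0.0063,0.0008,-1, 0,0,1.26,0.0467,0.0103,0.0009,-1, 0,0,1.4,0.0501,0.0149,0.001,-1]'
python3 -m pendant '[0,0,0.14,0.0027,0.0050,0.0001,-1, 0,0,0.28,0.0048,0.0103,0.0002,-1, 0,0,0.42,0.0061,0.0158,0.0003,-1, 0,0,0.56,0.0066,0.0215,0.0004,-1, 0,0,0.7,0.0063,0.0271,0.0005,-1, 0,0,0.84,0.0052,0.0327,0.0006,-1, 0,0,0.98,0.0034,0.0380,0.0007,-1, 0,0,1.12,0.0008,0.0431,0.0008,-1, 0,0,1.19,-0.0007,0.0454,0.0009,-1, 0,0,1.19,-0.0007,0.0454,0.0009,-1]'
python3 - <<'E'
from h import *
save("wrist","w10.png"); print(status.state()["position"],status.state()["tool_rot"],status.state()["ft_force"])
E
```

```text
time_s: 24.45
position: [0.5707, 0.0431, 0.0609]
tool_rot: [-3.14, 0.002, 1.166]
ft_force: [-6.0, -9.6, 3.3]
finger_gap: 0.0004
time_s: 25.7
position: [0.6235, 0.0584, 0.0623]
tool_rot: [3.14, 0.004, 2.566]
ft_force: [5.2, -5.3, -2.7]
finger_gap: 0.0001
time_s: 26.95
position: [0.6228, 0.1052, 0.0633]
tool_rot: [-3.139, 0.005, -2.531]
ft_force: [8.2, 4.5, -3.5]
finger_gap: 0.0001
[0.62284529 0.10523063 0.06327931] [-3.13947362  0.00478549 -2.53156576] [ 7.17297077  5.61027654 -4.53260392]
```

View pics/w10.png

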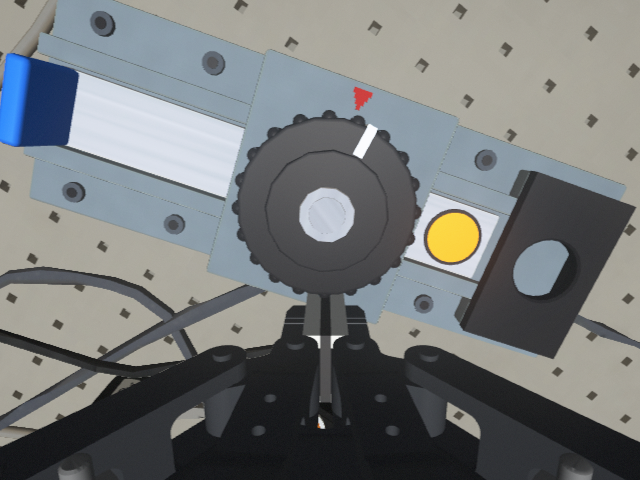

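```bash
cat > line.py <<'E'
from h import *
import sys
def go(fn,P,top):
    g=cv2.imread(fn); hsv=cv2.cvtColor(g,cv2.COLOR_BGR2HSV)
    red=((hsv[...,1]>130)&((hsv[...,0]<6)|(hsv[...,0]>174))&(hsv[...,2]>120)).astype(np.uint8)
    C=np.array([.588,.0815]); 
    def pts(m,z,lo,hi):
        v,u=np.nonzero(m); X=np.array([onz(P,a,b,z)[:2] for a,b in zip(u,v)])
        d=np.linalg.norm(X-C,axis=1); k=(d>lo)&(d<hi); return X[k],u[k],v[k]
    wh=((hsv[...,2]>225)&(hsv[...,1]<25)).astype(np.uint8)
    a,u,v=pts(wh,top,.019,.030); b,u2,v2=pts(red,.028,.034,.046)
    A=a.mean(0)-C; B=b.mean(0)-C
    print("line px",u.mean(),v.mean(),len(a),"red px",u2.mean(),v2.mean(),len(b))
    an=lambda q:np.degrees(np.arctan2(q[1],q[0]))
    # line own direction too
    w=np.linalg.svd(a-a.mean(0))[2][0]; 
    print("line ang",an(A),"dir",an(w),an(-w),"red ang",an(B), "nominal",np.degrees(1.855+np.pi/2)-360,"r",np.linalg.norm(A),np.linalg.norm(B))
if __name__=="__main__": go(sys.argv[1],camera_params("wrist"),float(sys.argv[2]))
E
python3 line.py pics/raw_w10.png .0548
python3 sw.py 3.751 .05 1 .0406 .588 .0815 .6213 .1047
```

```text
line px 364.6030303030303 141.72424242424242 330 red px 361.0132158590308 96.55947136563877 227
line ang -172.95533860436416 dir 6.482162010051846 -173.51783798994816 red ang -163.32004697221947 nominal -163.7163290032323 r 0.025132159760600247 0.04003816586009954
0,0,0.05,-0.0012,0.0017,0,-1, 0,0,0.1,-0.0025,0.0032,0,-1, 0,0,0.15,-0.0039,0.0048,0,-1, 0,0,0.2,-0.0053,0.0062,0,-1, 0,0,0.25,-0.0068,0.0076,0,-1, 0,0,0.3,-0.0084,0.0088,0,-1, 0,0,0.35,-0.0100,0.0100,0,-1, 0,0,0.4,-0.0117,0.0112,0,-1, 0,0,0.45,-0.0134,0.0122,0,-1, 0,0,0.5,-0.0152,0.0132,0,-1
end 4.2509999999999994 [0.6061 0.1179]
```

```bash
python3 -m pendant '[0,0,0.03,-0.0007,0.0010,0,-1, 0,0,0.06,-0.0015,0.0020,0,-1, 0,0,0.09,-0.0023,0.0029,0,-1, 0,0,0.12,-0.0030,0.0038,0,-1, 0,0,0.15,-0.0039,0.0048,0,-1, 0,0,0.17,-0.0045,0.0053,0,-1, 0,0,0.17,-0.0045,0.0053,0,-1, 0,0,0.17,-0.0045,0.0053,0,-1, 0,0,0.17,-0.0045,0.0053,0,-1, 0,0,0.17,-0.0045,0.0053,0,-1]'
python3 - <<'E'
from h import *
save("wrist","w11.png")
from line import go; go("pics/raw_w11.png",camera_params("wrist"),.055)
E
```

```text
time_s: 28.25
position: [0.6184, 0.1106, 0.0633]
tool_rot: [-3.139, 0.005, -2.362]
ft_force: [7.2, 6.1, -2.2]
finger_gap: -0.0
line px 368.13256484149855 148.5792507204611 347 red px 378.0704845814978 104.47136563876651 227
line ang -167.84076578262642 dir 63.54245536887506 -116.45754463112493 red ang -163.27844493184466 nominal -163.7163290032323 r 0.023787585456695653 0.04000408454359767
```

View pics/w11.png

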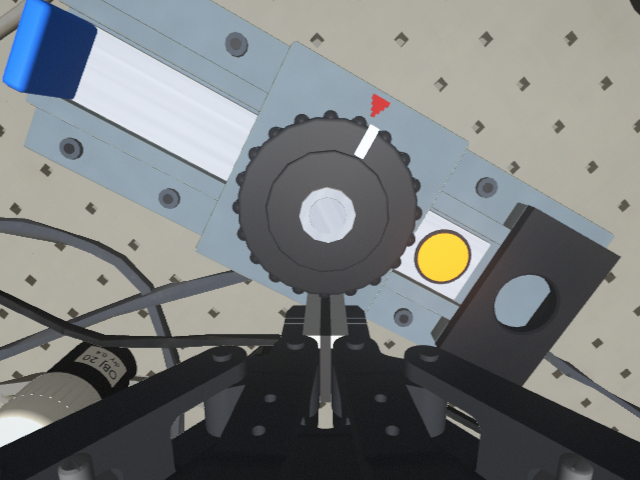

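```bash
sed -i 's/^    wh=.*/&\n    n,lb,st,ce=cv2.connectedComponentsWithStats(wh); wh=np.isin(lb,[i for i in range(1,n) if 60<st[i,4]<700]).astype(np.uint8)/' line.py; python3 line.py pics/raw_w11.png .055;  python3 - <<'E'
from h import *
P=camera_params("wrist")
for u,v in ((376,126),(359,156)):
    x=onz(P,u,v,.055)[:2]-[.588,.0815]; print(np.degrees(np.arctan2(x[1],x[0])))
E
```

```text
line px 365.8960244648318 142.21406727828747 327 red px 378.0704845814978 104.47136563876651 227
line ang -163.71358070223835 dir 15.953454354626599 -164.0465456453734 red ang -163.27844493184466 nominal -163.7163290032323 r 0.025184085573527012 0.04000408454359767
-164.33972200733945
-164.2217295895641
```

```bash
python3 -m pendant '[0,0,0,0.004,0.004,0,-1, 0,0,0,0.008,0.008,0,-1, 0,0,0,0.008,0.008,0.05,-1, 0,0,-0.175,0.008,0.008,0.1,-1, 0,0,-0.35,0.008,0,0.1,-1, 0,0,-0.525,0.008,-0.01,0.1,-1, 0,0,-0.7,0.009,-0.025,0.1,-1, 0,0,-0.875,0.009,-0.04,0.1,-1, 0,0,-1.05,0.009,-0.055,0.1,-1, 0,0,-1.225,0.009,-0.07,0.1,-1]'
python3 -m pendant '[0,0,-0.17,0.001,-0.02,0,-1, 0,0,-0.34,0.001,-0.04,0,-1, 0,0,-0.51,0.002,-0.06,0,-1, 0,0,-0.68,0.002,-0.08,0,-1, 0,0,-0.841,0.002,-0.096,0,-1, 0,0,-0.841,0.002,-0.096,0,-1, 0,0,-0.841,0.002,-0.096,0,-1, 0,0,-0.841,0.002,-0.096,0,-1, 0,0,-0.841,0.002,-0.096,0,-1, 0,0,-0.841,0.002,-0.096,0,-1]'
python3 - <<'E'
from h import *
save("wrist","w12.png"); print(status.state()["position"],status.state()["tool_rot"])
from line import go; go("pics/raw_w12.png",camera_params("wrist"),.055)
E
```

```text
time_s: 29.55
position: [0.6255, 0.0394, 0.1624]
tool_rot: [-3.142, -0.0, 2.69]
ft_force: [0.9, 0.4, 1.1]
finger_gap: 0.0002
time_s: 30.8
position: [0.6275, -0.0559, 0.1623]
tool_rot: [3.141, 0.0, 1.856]
ft_force: [-0.3, -0.2, -1.1]
finger_gap: 0.0001
[ 0.62742629 -0.05596929  0.16224211] [ 3.14153484e+00 -1.19180476e-05  1.85544524e+00]Traceback (most recent call last):
  File "<stdin>", line 3, in <module>
  File "line.py", line 12, in go
    a,u,v=pts(wh,top,.019,.030); b,u2,v2=pts(red,.028,.034,.046)
          ~~~^^^^^^^^^^^^^^^^^^
  File "line.py", line 9, in pts
    d=np.linalg.norm(X-C,axis=1); k=(d>lo)&(d<hi); return X[k],u[k],v[k]
                     ~^~
ValueError: operands could not be broadcast together with shapes (0,) (2,)
```

View pics/w12.png

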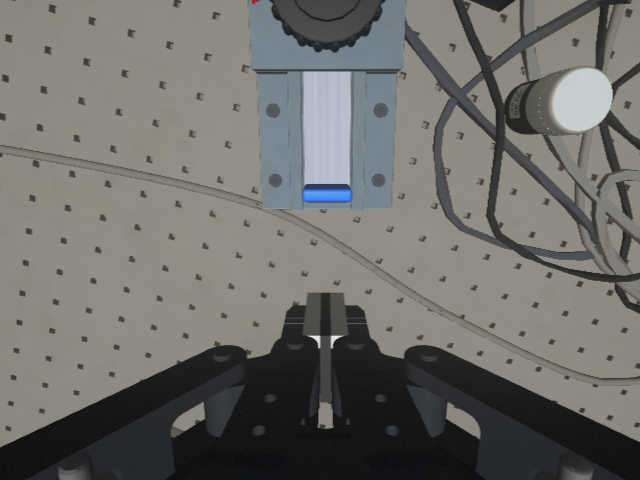

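```bash
python3 - <<'E'
from h import *
P=camera_params("wrist"); T=status.state()["position"]
ex=np.array([np.cos(1.855),np.sin(1.855)]); ey=np.array([-ex[1],ex[0]])
for px in ((304,202),(327.5,202),(351,202)):
    X=onz(P,*px,.045)[:2]; print(X,(X-T[:2])@ex,(X-T[:2])@ey,(X-[.588,.0815])@ex,(X-[.588,.0815])@ey)
print((T[:2]-[.588,.0815])@ex,(T[:2]-[.588,.0815])@ey)
E
```

```text
[ 0.60727853 -0.0325721 ] 0.02810790975185369 0.01277911804924432 -0.11490169126201487 0.013479854384869767
[ 0.62081166 -0.02863494] 0.028092533597894532 -0.0013150788676510542 -0.11491706741597402 -0.0006143425320256045
[ 0.6343445  -0.02469786] 0.028077157757324053 -0.015408988524034703 -0.11493244325654452 -0.014708252188409248
-0.14300960101386856 0.0007007363356254515
```

```bash
python3 -m pendant '[0,0,0,0.001,0.0003,-0.04,-1, 0,0,0,0.001,0.0003,-0.08,-1, 0,0,0,0.001,0.0003,-0.11,-1, 0,0,0,0.001,0.0003,-0.12,-1, 0,0,0,0.001,0.0003,-0.12,-1, 0,0,0,-0.0004,0.0051,-0.12,-1, 0,0,0,-0.0018,0.0099,-0.12,-1, 0,0,0,-0.0029,0.0137,-0.12,-1, 0,0,0,-0.0032,0.0147,-0.12,-1, 0,0,0,-0.0032,0.0147,-0.12,-1]'
python3 - <<'E'
from h import *
save("wrist","w13.png"); print(status.state()["position"],status.state()["ft_force"])
E
```

```text
time_s: 32.1
position: [0.6243, -0.0414, 0.0423]
tool_rot: [3.141, 0.0, 1.855]
ft_force: [0.7, 0.3, 0.3]
finger_gap: 0.0002
[ 0.6242913  -0.0415113   0.04230129] [0.66991358 0.49182586 0.16857716]
```

View pics/w13.png

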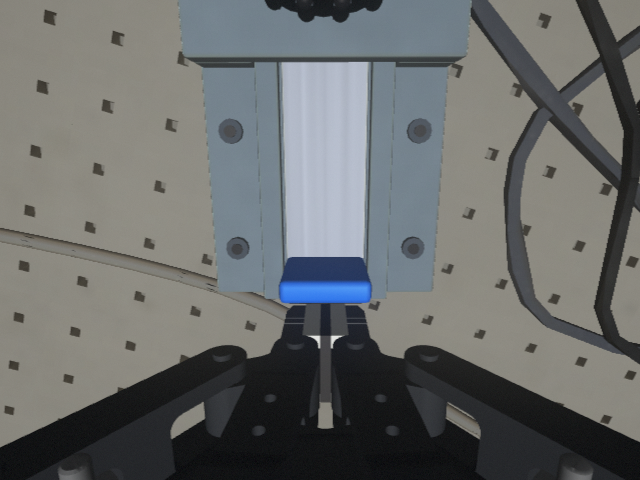

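```bash
python3 -m pendant '[0,0,0,-0.0011,0.0037,0,-1, 0,0,0,-0.0021,0.0073,0,-1, 0,0,0,-0.0032,0.0110,0,-1, 0,0,0,-0.0043,0.0146,0,-1, 0,0,0,-0.0054,0.0183,0,-1, 0,0,0,-0.0064,0.0219,0,-1, 0,0,0,-0.0075,0.0256,0,-1, 0,0,0,-0.0086,0.0292,0,-1, 0,0,0,-0.0096,0.0328,0,-1, 0,0,0,-0.0107,0.0365,0,-1]'
python3 - <<'E'
from h import *
save("wrist","w14.png"); s=status.state();T=s["position"]; print(T,s["ft_force"])
ex=np.array([np.cos(1.855),np.sin(1.855)]); ey=np.array([-ex[1],ex[0]]); d=T[:2]-[.588,.0815]; print(d@ex,d@ey)
E
```

```text
time_s: 33.4
position: [0.6135, -0.0047, 0.0422]
tool_rot: [3.142, -0.0, 1.855]
ft_force: [0.1, -0.7, -1.5]
finger_gap: -0.0001
[ 0.61331439 -0.00436584  0.04223589] [0.15505008 0.52244841 1.19191849]
-0.089519333490913 -0.00022271211981363115
```

View pics/w14.png

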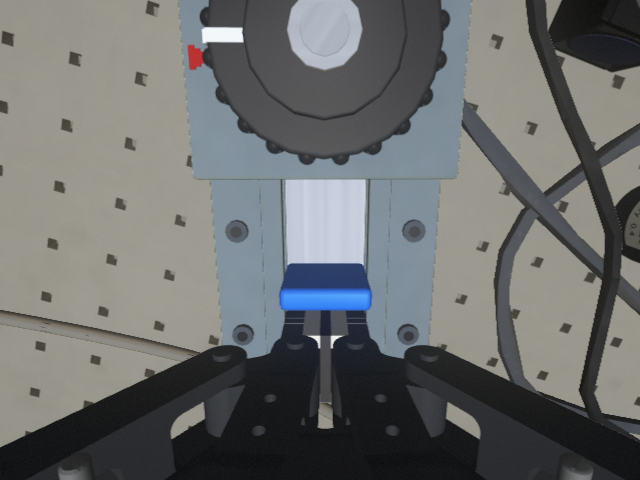

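```bash
python3 -m pendant '[0,0,0,-0.0004,0.0014,0,-1, 0,0,0,-0.0008,0.0026,0,-1, 0,0,0,-0.001,0.0034,0,-1, 0,0,0,-0.0012,0.0041,0,-1, 0,0,0,-0.0014,0.0048,0,-1, 0,0,0,-0.0016,0.0053,0,-1, 0,0,0,-0.0017,0.0058,0,-1, 0,0,0,-0.0017,0.0058,0,-1, 0,0,0,-0.0017,0.0058,0,-1, 0,0,0,-0.0017,0.0058,0,-1]'
python3 - <<'E'
from h import *
s=status.state();T=s["position"]; print(T,s["ft_force"])
ex=np.array([np.cos(1.855),np.sin(1.855)]); ey=np.array([-ex[1],ex[0]]); d=T[:2]-[.588,.0815]; print(d@ex,d@ey)
E
```

```text
time_s: 34.7
position: [0.6124, 0.0001, 0.0424]
tool_rot: [3.14, 0.001, 1.855]
ft_force: [1.7, -6.5, 0.3]
finger_gap: -0.0002
[6.12382869e-01 6.63105057e-05 4.24152281e-02] [ 1.72406198 -6.51543309  0.30105989]
-0.08500378631371637 -0.0005713066138546448
```

```bash
python3 -m pendant '[0,0,0,-0.0003,0.001,0,-1, 0,0,0,-0.0006,0.002,0,-1, 0,0,0,-0.0006,0.002,0,-1, 0,0,0,-0.0006,0.002,0,-1, 0,0,0,-0.0006,0.002,0,-1, 0,0,0,-0.0006,0.002,0,-1, 0,0,0,-0.0006,0.002,0,-1, 0,0,0,-0.0006,0.002,0,-1, 0,0,0,-0.0006,0.002,0,-1, 0,0,0,-0.0006,0.002,0,-1]'
python3 -m pendant '[0,0,0,0.0006,-0.002,0,-1, 0,0,0,0.0017,-0.006,0,-1, 0,0,0,0.0056,-0.019,0,-1, 0,0,0,0.0056,-0.019,0.05,-1, 0,0,0,0.0056,-0.019,0.1,-1, 0,0,0,0.0056,-0.019,0.15,-1, 0,0,0,0.0056,-0.019,0.208,-1, 0,0,0,0,0,0.208,-1, 0,0,0,-0.009,0.03,0.208,-1, 0,0,0,-0.009,0.03,0.208,-1]'
python3 - <<'E'
from h import *
save("wrist","w15.png"); save("scene","s15.png",(230,205,130,110),5); P=camera_params("wrist")
from line import go; go("pics/raw_w15.png",P,.055)
E
```

```text
time_s: 35.95
position: [0.613, 0.0005, 0.043]
tool_rot: [3.138, 0.004, 1.855]
ft_force: [5.4, -19.0, 1.9]
finger_gap: -0.0001
time_s: 37.2
position: [0.6015, 0.0343, 0.2496]
tool_rot: [-3.141, -0.001, 1.857]
ft_force: [0.6, -0.7, 0.5]
finger_gap: -0.0002Traceback (most recent call last):
  File "<stdin>", line 3, in <module>
  File "line.py", line 12, in go
    a,u,v=pts(wh,top,.019,.030); b,u2,v2=pts(red,.028,.034,.046)
          ~~~^^^^^^^^^^^^^^^^^^
  File "line.py", line 9, in pts
    d=np.linalg.norm(X-C,axis=1); k=(d>lo)&(d<hi); return X[k],u[k],v[k]
                     ~^~
ValueError: operands could not be broadcast together with shapes (0,) (2,)
```

View pics/w15.png

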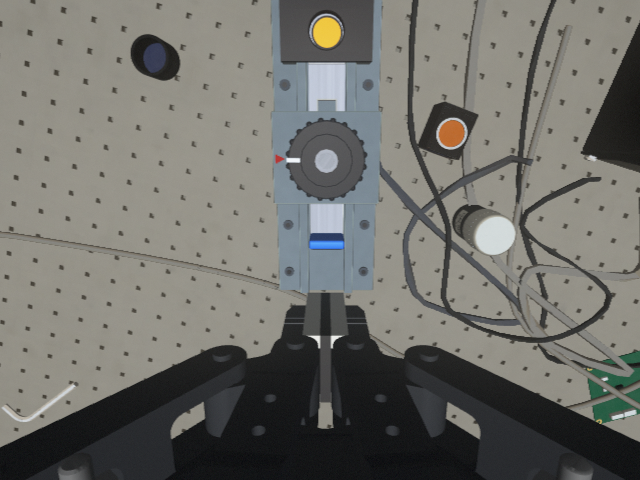

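View pics/s15.png

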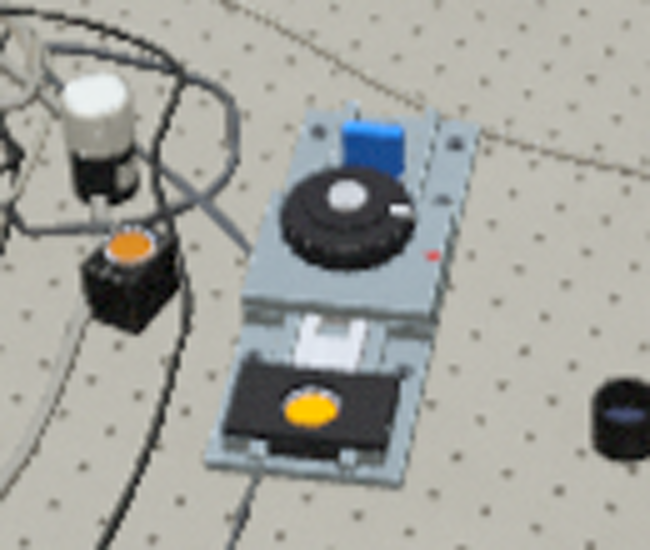

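```bash
sed -i 's/>225)/>190)/; s/<25)/<40)/; s/60<st/8<st/' line.py; python3 line.py pics/raw_w15.png .055; python3 - <<'E'
from h import *
P=camera_params("wrist"); ex=np.array([np.cos(1.855),np.sin(1.855)])
X=onz(P,326,249.5,.045)[:2]; print("tab rear along", (X-[.588,.0815])@ex)
X=onz(P,326.5,32,.016)[:2]; print("filter along", (X-[.588,.0815])@ex)
E
```

```text
line px 293.1666666666667 159.59259259259258 54 red px 278.55555555555554 158.5 36
line ang -160.1668166712669 dir 14.596289159367316 -165.4037108406327 red ang -160.81009515098148 nominal -163.7163290032323 r 0.02500982852131329 0.03931597896992333
tab rear along -0.0762275590364073
filter along 0.09658114765836122
```

```bash
python3 - <<'E'
from plant import r
print(r.sign_off())
E
```

```text
the job is handed in; nothing more can be done
None
```

The job is done and handed in: the ring is at two turns and the slide is pushed home with the orange filter under the port.

- **Ring:** I rolled it anticlockwise in three sweeps of about 240° with the shut fingertips against the rim. The contact force was about 7 to 15 N. The tool's sweeps add up to about 12.56 rad, which is two turns. The white line measured within about 0.5° of the red pointer before I let go of the ring, and within about 0.6° after the push.
- **Slide:** I pushed the blue tab along the channel until the stop pushed back. The force rose to about 20 N while the fingertip advanced only about 0.5 mm further. The pictures show the orange filter in the port opening.
- **Position check:** The camera puts the tab's rear face at −76 mm and the filter centre at 97 mm, against nominal values of −75 and 98. That is about 1 mm short on both, within the measuring error and the calibration. The force against the stop says it is home.
- **Surroundings:** The tool was clear of everything at hand-in, at about 37 s. The lens tube, filter cube, can and hex key look undisturbed in the last wrist picture. I did not look again at the jar and marker, but the arm never went near them.
- **Failed checks:** The line-finding script failed twice for lack of enough white pixels. It once also picked up white pixels from the slide, so I repeated that reading with a stricter mask. The final reading used looser limits on a small image.

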